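# Load the reagent carton into the analyser bay over the roller lane

### The job

Take the carton with the green band and set it down lengthways on the rollers at the open end of the lane, all of it short of the yellow marks, and let go of it there. Then push it along the rollers, under the raised flap, until it is fully home against the bay's back stop, and after that swing the orange flap down until it is fully shut. Keep it upright, and leave everything else on the bench standing where it is.

Things in the scene. Friction and masses are not known exactly. Their poses are not given: they have to be found in the camera images.
- carton: the carton to load: white card box with a green band around it, 96 long (its x) x 56 wide (its y) x 70 high mm, about 0.35 kg; origin at the centre of its underside, z up. It starts upright on the bench in the row of things between the robot and the lane.
- lane: roller lane fixed to the bench, 510 mm long along its y, 88 wide; origin at bench level under its middle, x = 0 on the centre line. 20 free-turning grey rollers, tops 40 mm above the bench. Aluminium side rails: inner faces at x = +-34, tops at 52 mm. Open end at y = -250, yellow marks on the rails at y = -50, bay at the +y end (see bay_mouth, stop_face).
- bay_mouth (a point): centre of the bay's mouth at roller-top height (lane y = +134, z = 40 mm). The bay has clear walls and a clear roof: inner width 68 mm, walls 6 mm thick, roof underside 175 and top 181 mm above the bench. Things can only be slid in through the mouth, under the raised flap.
- stop_face (a point): centre line of the back stop's face, at the height of the roller tops (lane y = +245, z = 40 mm). A carton that is home has its origin at lane y = +197 and its trailing face 15 mm inside the mouth
- flap (a joint): angle (rad) of the orange flap, hinged along the top of the bay's mouth: 0 = hanging straight down, mouth shut; pi/2 = level, pointing away from the bay over the lane; it starts raised above that, 2.35 to 2.7. It stays where it is left (about 1.5 N at its edge moves it).
- flap_hinge (a point): middle of the flap's hinge line, 175 mm above the bench at lane y = +134 mm; the hinge runs along the lane's x
- flap_edge (a point): middle of the round bar along the flap's free edge: bar 12 mm thick, 70 mm long along the lane's x, 110 mm from the hinge. The flap's plate is 66 wide and 5 mm thick. Shut, the bar lies just outside the mouth, 65 mm above the bench
- other_carton: bystander: carton of the same size with an orange band; origin at the centre of its underside
- amber_bottle: bystander: amber glass bottle, 58 mm diameter, 130 high; origin at its foot
- jar: bystander: white jar with blue cap, 66 mm diameter, 85 high; origin at its foot
- beaker: bystander: glass beaker beyond the lane, 68 mm diameter, 90 high; origin at its foot
- wash_bottle: bystander: white bottle with red cap beyond the lane, 62 mm diameter, 160 high; origin at its foot
- spatula: bystander: spatula lying on the bench to the robot's right, 180 mm long
There are look-alikes about, which are no part of the job. Leave any red look-alike of the carton alone.

How it is judged:
By the outcome, as a careful person would: the job done as asked, in the order asked, and still so for the second after the job is handed in, with the robot touching nothing.
It also fails if it takes over 72 s, if anything falls off the work surface, if the arm or the gripper's body presses on something with over 40 N, if the wrist force passes 120 N, or if a joint passes its speed limit or range.

### The arm

A 6-joint arm with a two-finger parallel gripper is mounted at the origin on the work surface. World frame = base frame: x ahead of the robot, y to its left, z up, the work surface at z = 0. Lengths are in m, angles in rad, forces in N, time in s.
With the tool pointing down it reaches from about 0.35 to 0.775 m from the base axis. Payload 7.3 kg.
Tool frame: the origin (TCP) lies on the front face of the gripper's body, between the roots of the fingers; the fingertips stand ahead of it and the grasp point (between the pads) lies 47 mm ahead of it (finger_overhang is the z of the fingertips in the tool frame, in m); z points along the fingers, y is the line along which they close (so a half turn about z gives the same grasp; the last joint's range is limited). The gripper opens to 92 mm and grips with 3 to 60 N. Pads are 19 mm wide; open, the fingers measure 130 mm over their backs; the gripper's body (75 mm by 190 mm) begins 47 mm behind the grasp point.
Start: joints at [1.142, 0.342, 1.524, -0, 1.275, -0.146], TCP at [0.146, 0.504, 0.292] pointing down, gripper open.
Joint ranges: [-2.53, 2.53], [-0.77, 2.02], [0.04, 2.7], [-1, 4.14], [0.28, 2.66], [-3.11, 3.11]. Speed limits (rad/s): [2.57, 2.57, 3.14, 3.14, 3.14, 3.14].

### API

Orientations are given as [roll, pitch, yaw] about the fixed x, y, z axes, in that order (R = Rz(yaw) Ry(pitch) Rx(roll)).
In Python, from cell import * gives the robot as it stands. The module is installed in compiled form; this text tells all that it offers.
- The arm moves only by the tool arm_command, never from a script. Its argument "series" is a list of rows, each an object of numbers: "x", "y", "z": the shift along the tool's x, y, z in mm; "rx", "ry", "rz": the turn, a rotation vector about the tool's x, y, z in degrees. A call has 1 to 20 rows; each row is the pose to reach, as a shift and turn from the pose commanded when the call began, along the tool's axes at that moment; what a row does not reach only later rows make up. A row lasts 1/10 s, in which the tool goes at most 50 mm and 8.59 degrees, less where a joint would pass 70% of its speed; a pose out of reach is approached as far as the arm can. A call with a gripper value outside its range is refused whole. "hand" is the finger opening in mm, from 0 to 91.8, set as the call begins (left out, the last holds). The fingers move at their own pace and stop on an object; "squeeze" is the grip in N (left out, the last holds). Time passes only in rows, so rows that repeat a pose let the fingers close. It gives the time, the measured TCP pose, the force, the opening and the grip force at its end, in the units of the state.
- observe(): the state, without advancing time (a new reading comes with each control period).
- read_camera(name): name is "scene" or "top" or "wrist"; returns a dict with "pixels" (384x512x3 uint8, blue, green, red), "K" (3x3 intrinsics, pixels), "rvec" (rotation vector, rad) and "tvec" (3), from world to camera coordinates, as OpenCV has them. Camera axes: x right, y down, z forward; pixel columns grow to the right and rows downward; lengths in m; the calibration is good to about 2 mm. A picture is of the moment at which its call begins. There is no depth.
- hand_in(): hands the job in; it is judged then, once.
Trained networks look in a picture, given as the dict that the camera call returned (one of the last four; its "shot" number tells which), for a name from the list of things; names that differ only in an ending like _2 or _b are one class to them, and where a whole thing is asked for, a point or a joint stands for the part that bears it (a point fixed in the world has none). Each returns a list of dicts, best first, with "confidence" (0 to 1); they miss things now and then, are a little off and sometimes report something else, mostly with a low value. They report only what shows in the picture. A call takes as long as a camera call. They do not tell look-alikes from the thing itself.
- boxes_of(picture, query): "point" ([x, y, z] in m, in world coordinates, good to about 4 mm: the middle of the surface that is visible of it).
- trace(picture, query): "pixels" (384x512 bool, what is visible of it).
- mark_of(picture, query): "point" ([x, y, z] in m, in world coordinates, good to about 4 mm: a listed point, or the origin of a listed thing).
The state is a dict: "time": time; "qpos": joint angles; "qvel": joint speeds; "joint_efforts": joint torques, N m; "tool_pos": TCP position; "tool_rot": TCP orientation; "contact_force": force on the tool from outside, world axes, zero at the start; "torque": the same for the moment, N m; "opening": finger opening in m; "grip_force": force on a finger pad.
Only numpy, scipy, OpenCV 4.12 (cv2) and the standard library are available. Lean on these libraries where they do the work, as an engineer would, in place of code of your own. Each camera call takes 0.05 s, during which the arm holds its last target. There are 200 camera calls.

## Working session

There is one attempt and no reset: what is moved stays moved. The work goes in short steps, Python scripts to look and compute and a tool call to move; the robot and the scene stay as the last step left them, time stands still between calls to the robot, and variables do not carry over. Pictures are saved under pics/ and viewed, at most 10 in all, crops included, and the job is handed in when it is done.

Besides the shell and the picture viewer there is one more tool, called as name(argument=value, ...) on one line, values as JSON. arm_command: Moves the arm, as the interface text tells. Its arguments: {"type":"object","properties":{"series":{"type":"array"},"hand":{"type":"number"},"squeeze":{"type":"number"}},"required":["series"]}

```bash
mkdir -p pics
cat > h.py <<'E'
from cell import *
import numpy as np, cv2
from scipy.spatial.transform import Rotation as R
def shot(n,f=None):
    p=read_camera(n)
    if f: cv2.imwrite('pics/'+f,p['pixels'])
    return p
def proj(p,X):
    return cv2.projectPoints(np.array(X,float).reshape(-1,1,3),np.array(p['rvec'],float),np.array(p['tvec'],float),np.array(p['K'],float),None)[0].reshape(-1,2)
def onplane(p,uv,z):
    M=cv2.Rodrigues(np.array(p['rvec'],float))[0];t=np.array(p['tvec'],float).ravel()
    c=-M.T@t; d=M.T@np.linalg.inv(p['K'])@np.array([uv[0],uv[1],1.]); return c+d*(z-c[2])/d[2]
E
python3 - <<'E'
from h import *
s=observe(); print(s['time'],s['tool_pos'],s['tool_rot'],{k:v for k,v in s.items() if k not in('qpos','qvel','joint_efforts')}.keys())
ps={n:shot(n,n+'0.png') for n in('scene','top')}
for n,p in ps.items():
  for q in ['carton','lane','bay_mouth','stop_face','flap_hinge','flap_edge','other_carton','amber_bottle','jar','beaker','wash_bottle','spatula']:
    try:
      for d in mark_of(p,q)[:4]: print(n,q,np.round(d['point'],3),round(d['confidence'],2),proj(p,d['point']).round()[0])
    except Exception as e: print(n,q,e)
cv2.imwrite('pics/both0.png',np.vstack([ps['scene']['pixels'],ps['top']['pixels']])[:, :])
E
```

```text
0.0 [0.14632724 0.50386718 0.29153778] [-3.14002928e+00 -2.28334015e-04  2.85884191e+00] dict_keys(['time', 'tool_pos', 'tool_rot', 'contact_force', 'torque', 'grip_force', 'opening'])
scene carton [ 0.44   0.242 -0.003] 0.89 [399. 233.]
scene carton [0.291 0.19  0.   ] 0.56 [395. 184.]
scene lane [0.62  0.012 0.001] 0.57 [288. 255.]
scene bay_mouth [0.62  0.15  0.042] 0.91 [343. 268.]
scene bay_mouth [ 0.622  0.008 -0.003] 0.55 [286. 256.]
scene stop_face [0.624 0.258 0.042] 0.63 [388. 288.]
scene flap_hinge [0.619 0.147 0.176] 0.6 [350. 237.]
scene flap_edge [ 0.78   0.118 -0.001] 0.68 [303. 331.]
scene flap_edge [0.621 0.095 0.276] 0.62 [332. 200.]
scene other_carton [ 0.445  0.1   -0.003] 0.83 [345. 215.]
scene amber_bottle [ 0.457 -0.266 -0.   ] 0.63 [220. 172.]
scene jar [ 0.453 -0.088 -0.002] 0.82 [278. 193.]
scene beaker [ 0.785 -0.151 -0.   ] 0.57 [196. 285.]
scene wash_bottle [ 0.782  0.117 -0.001] 0.83 [303. 331.]
scene spatula [ 0.501 -0.461 -0.001] 0.75 [152. 161.]
scene spatula [ 0.462 -0.266  0.001] 0.36 [219. 173.]
top carton [ 0.437  0.246 -0.   ] 0.97 [148. 221.]
top carton [ 0.294  0.19  -0.004] 0.77 [159. 269.]
top lane [0.62  0.01  0.002] 0.79 [230. 172.]
top bay_mouth [0.62  0.148 0.041] 0.82 [186. 164.]
top stop_face [0.628 0.255 0.04 ] 0.84 [152. 159.]
top flap_hinge [0.624 0.148 0.176] 0.91 [177. 150.]
top flap_edge [0.617 0.095 0.27 ] 0.63 [190. 143.]
top other_carton [ 0.45   0.098 -0.002] 0.83 [196. 222.]
top other_carton [ 0.501 -0.456  0.   ] 0.73 [373. 224.]
top amber_bottle [ 0.46  -0.263  0.002] 0.87 [311. 231.]
top jar [ 0.449 -0.09   0.001] 0.94 [255. 228.]
top beaker [ 0.782 -0.157  0.002] 0.82 [286. 130.]
top beaker [0.62  0.011 0.003] 0.43 [230. 172.]
top wash_bottle [0.782 0.116 0.   ] 0.79 [204. 122.]
top spatula [ 0.503 -0.459 -0.001] 0.88 [374. 224.]
top spatula [ 0.464 -0.262  0.004] 0.45 [311. 229.]
```

View pics/scene0.png

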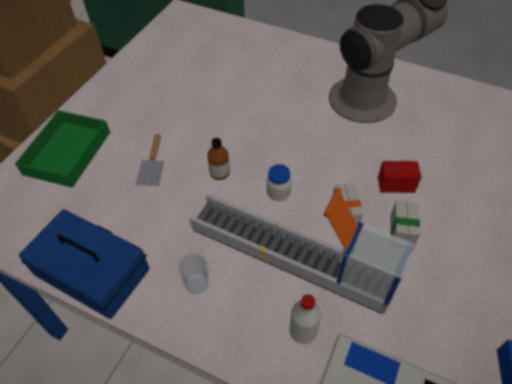

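View pics/top0.png

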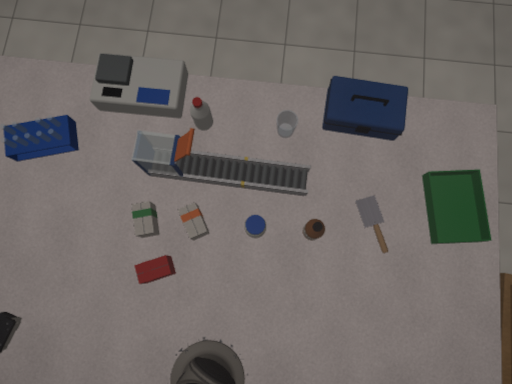

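Candidates: the green-banded carton at scene (405,220) / top (143,217); the orange-banded one at top (193,220); the red look-alike at top (155,270). The first matches the description, so I'll check it in a close crop.

```bash
cat >> h.py <<'E'
from scipy.optimize import minimize
def boxpts(x,y,yaw,z=0,L=.096,W=.056,H=.070):
    c,s=np.cos(yaw),np.sin(yaw)
    return [[x+c*a-s*b,y+s*a+c*b,z+h] for a in(-L/2,L/2) for b in(-W/2,W/2) for h in(0,H)]
def fitbox(views,x0,z=0):
    # views: list of (pic,mask); maximise IoU on upsampled hull
    def cost(v,S=4):
        c=0
        for p,m in views:
            h=cv2.convexHull(proj(p,boxpts(*v,z)).astype(np.float32)*S*16+8*S)
            im=np.zeros((384*S,512*S),np.uint8); cv2.fillConvexPoly(im,h.astype(np.int32),1,shift=4)
            im=cv2.resize(im.astype(np.float32),(512,384),interpolation=cv2.INTER_AREA); c+=np.abs(im-m).sum()/m.sum()
        return c
    best=None
    for dy in np.deg2rad([-16,-8,0,8,16]):
        s=[x0[0],x0[1],x0[2]+dy]
        r=minimize(cost,s,method='Nelder-Mead',options=dict(initial_simplex=[s,[s[0]+.01,s[1],s[2]],[s[0],s[1]+.01,s[2]],[s[0],s[1],s[2]+.1]],maxiter=90,xatol=2e-4,fatol=1e-4))
        if best is None or r.fun<best.fun: best=r
    return best.x,best.fun
E
python3 - <<'E'
from h import *
ps=[shot('scene'),shot('top')]
v=[]
for p in ps:
    d=mark_of(p,'carton'); 
    for t in trace(p,'carton')[:3]:
        m=t['pixels']; yy,xx=np.nonzero(m); print(t['confidence'],xx.mean(),yy.mean(),m.sum(), p['pixels'][m].mean(0))
        u=proj(p,[.438,.244,.035])[0]
        if np.hypot(xx.mean()-u[0],yy.mean()-u[1])<15: v.append((p,m.astype(np.float32)))
print(len(v),fitbox(v,[.438,.244,0.05]))
for q in v: print(fitbox([q],[.438,.244,0.05]))
t=ps[1]['pixels'];cv2.imwrite('pics/crop1.png',cv2.resize(t[120:270,120:320],None,fx=4,fy=4,interpolation=cv2.INTER_CUBIC))
for q in('lane','bay_mouth','stop_face','flap_hinge','flap_edge'):
    print(q,[np.round(mark_of(p,q)[0]['point'],4) for p in ps if mark_of(p,q)])
E
```

```text
0.58 404.95326192794545 219.8033106134372 1027 [ 92.624148   103.40798442  99.        ]
0.58 398.33095803642124 175.86856690419637 1263 [20.52810768 21.34362629 97.35154394]
0.89 153.77150192554558 269.3106546854942 779 [40.10012837 41.436457   96.84082157]
0.75 144.87889273356402 219.560553633218 867 [85.20530565 94.41868512 93.35640138]
2 (array([0.43564201, 0.24496254, 0.28859045]), np.float64(0.3763216435909271))
(array([0.42780884, 0.24217888, 0.277033  ]), np.float64(0.29923319816589355))
(array([0.43609359, 0.24610978, 0.30339892]), np.float64(0.043757207691669464))
lane [array([ 0.6208,  0.0114, -0.0015]), array([0.6203, 0.0118, 0.0051])]
bay_mouth [array([0.6223, 0.1461, 0.0408]), array([0.6233, 0.1466, 0.0399])]
stop_face [array([0.6227, 0.2554, 0.0378]), array([0.6247, 0.2584, 0.0397])]
flap_hinge [array([0.6257, 0.1491, 0.1763])]
flap_edge [array([0.6229, 0.0963, 0.2734]), array([0.6195, 0.097 , 0.2693])]
```

View pics/crop1.png

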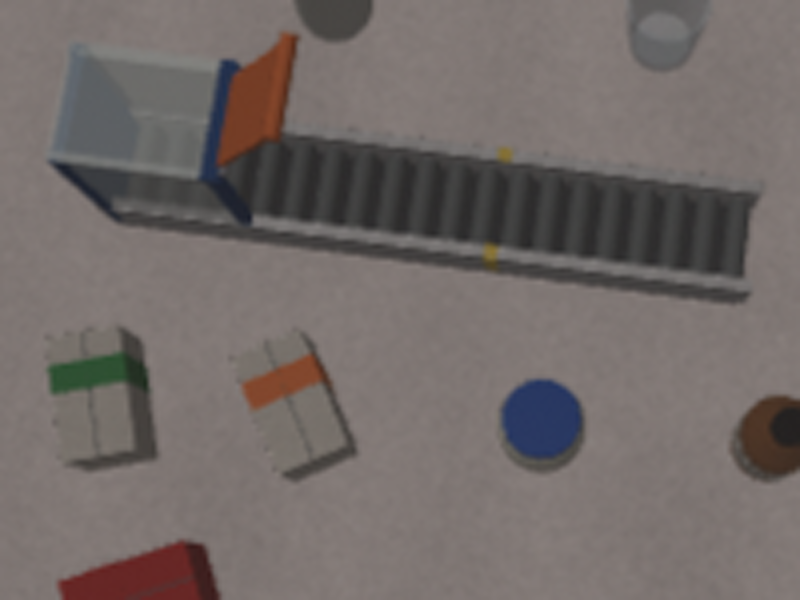

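The crop shows the chosen carton at crop (100,395), upright with the green band. The orange-banded one is at (295,405) and the red one at (140,575). The flap is raised at (260,100), and the yellow marks are at (505,155) and (491,255).

```bash
cat >> h.py <<'E'
def down(yaw): return R.from_euler('z',yaw)*R.from_euler('x',np.pi)
def go(pos,Rt,s=None,frm=None):
    s=s or observe(); p0,R0=frm if frm else (s['tool_pos'],R.from_euler('xyz',s['tool_rot']))
    d=R0.inv().apply(np.array(pos)-p0)*1000; w=np.rad2deg((R0.inv()*Rt).as_rotvec())
    print('xyz',d.round(1),'rot',w.round(2), 'rows>=',max(np.linalg.norm(d)/50,np.linalg.norm(w)/8.59).round(1))
E
python3 - <<'E'
from h import *
import cell; print([n for n in dir(cell) if not n.startswith('_')], getattr(cell,'finger_overhang',None))
p=shot('top')
for uv in [(246.25,158.75),(242.75,183.75),(310,167),(307,192.5)]: print(uv,onplane(p,uv,.052).round(4))
go([.436,.245,.26],down(.29+np.pi))
E
```

```text
['IKError', 'boxes_of', 'finger_overhang', 'hand_in', 'mark_of', 'observe', 'read_camera', 'trace'] 0.0655
(246.25, 158.75) [ 0.6554 -0.0399  0.052 ]
(242.75, 183.75) [ 0.5751 -0.0381  0.052 ]
(310, 167) [ 0.6499 -0.2389  0.052 ]
(307, 192.5) [ 0.5686 -0.2361  0.052 ]
xyz [-350.3 -168.1   32.2] rot [ 1.000e-02  0.000e+00 -3.282e+01] rows>= 7.8
```

arm_command(series=[{"x": -350, "y": -168, "z": 32, "rz": -33}, {"x": -350, "y": -168, "z": 32, "rz": -33}, {"x": -350, "y": -168, "z": 32, "rz": -33}, {"x": -350, "y": -168, "z": 32, "rz": -33}, {"x": -350, "y": -168, "z": 32, "rz": -33}, {"x": -350, "y": -168, "z": 32, "rz": -33}, {"x": -350, "y": -168, "z": 32, "rz": -33}, {"x": -350, "y": -168, "z": 32, "rz": -33}, {"x": -350, "y": -168, "z": 32, "rz": -33}, {"x": -350, "y": -168, "z": 32, "rz": -33}, {"x": -350, "y": -168, "z": 32, "rz": -33}], hand=91, squeeze=20)

```text
invalid input
```

Run:
```python
from h import *
s=observe(); print(s['time'],s['tool_pos'],s['tool_rot'],np.round(s['qpos'],3))
p=shot('wrist','w1.png'); t=shot('top')
M=cv2.Rodrigues(np.array(p['rvec'],float))[0]; print('cam',(-M.T@np.array(p['tvec']).ravel()).round(3), M[2].round(2))
v=[]
for q in (p,t):
  for d in mark_of(q,'carton')[:3]: print(d['confidence'],np.round(d['point'],4))
  for k in trace(q,'carton')[:3]:
    m=k['pixels'];yy,xx=np.nonzero(m);u=proj(q,[.437,.245,.035])[0];print(k['confidence'],xx.mean(),yy.mean(),m.sum(),u)
    if np.hypot(xx.mean()-u[0],yy.mean()-u[1])<40: v.append((q,m.astype(np.float32)));break
for w in v: print(fitbox([w],[.437,.245,.29]))
print(fitbox(v,[.437,.245,.29]))
```

```text
2.6 [0.14647957 0.50418232 0.29224848] [3.14147717e+00 2.40410156e-05 2.85879557e+00] [ 1.142  0.342  1.524 -0.     1.275 -0.146]
cam [0.08  0.523 0.385] [ 0.24 -0.07 -0.97]
0.96 [ 0.2926  0.1905 -0.0039]
0.94 [0.4356 0.2485 0.0011]
0.89 144.47654320987655 219.53086419753086 810 [145.5538144 219.2950086]
(array([0.43627582, 0.24685466, 0.31022716]), np.float64(0.059182099997997284))
(array([0.43627582, 0.24685466, 0.31022716]), np.float64(0.059182099997997284))
```

View pics/w1.png

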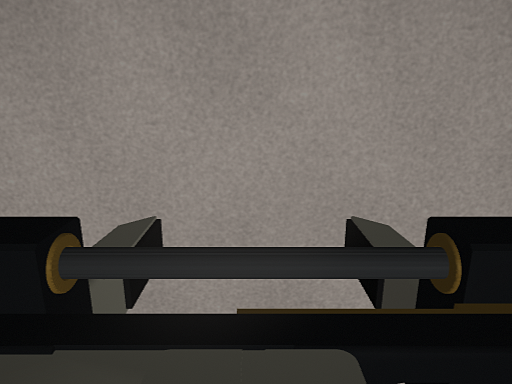

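The move was refused and the arm has not moved. This wrist picture shows only bench and gripper, with the fingers at (125,260) and (385,260). I'll retry with all six fields in each row.

arm_command(series=[{"x": -350, "y": -168, "z": 32, "rx": 0, "ry": 0, "rz": -33}, {"x": -350, "y": -168, "z": 32, "rx": 0, "ry": 0, "rz": -33}, {"x": -350, "y": -168, "z": 32, "rx": 0, "ry": 0, "rz": -33}, {"x": -350, "y": -168, "z": 32, "rx": 0, "ry": 0, "rz": -33}, {"x": -350, "y": -168, "z": 32, "rx": 0, "ry": 0, "rz": -33}, {"x": -350, "y": -168, "z": 32, "rx": 0, "ry": 0, "rz": -33}, {"x": -350, "y": -168, "z": 32, "rx": 0, "ry": 0, "rz": -33}, {"x": -350, "y": -168, "z": 32, "rx": 0, "ry": 0, "rz": -33}, {"x": -350, "y": -168, "z": 32, "rx": 0, "ry": 0, "rz": -33}, {"x": -350, "y": -168, "z": 32, "rx": 0, "ry": 0, "rz": -33}, {"x": -350, "y": -168, "z": 32, "rx": 0, "ry": 0, "rz": -33}], hand=91, squeeze=20)

```text
time: 4.0
tool_pos: [0.4351, 0.2456, 0.2602]
tool_rot: [3.141, -0.001, -2.849]
contact_force: [-0.5, 1.0, -0.7]
opening: 0.0909
grip_force: 0.0
```

Run:
```python
from h import *
s=observe(); print(np.round(s['qpos'],3))
p=shot('wrist','w2.png')
for d in mark_of(p,'carton')[:3]: print(d['confidence'],np.round(d['point'],4))
for k in trace(p,'carton')[:2]:
    m=k['pixels'];yy,xx=np.nonzero(m);print(k['confidence'],xx.mean(),yy.mean(),m.sum(),proj(p,[.436,.246,.07]))
o=p['pixels'].copy()
for c in proj(p,boxpts(.436,.2465,.30)): cv2.circle(o,tuple(int(i) for i in c),3,(0,0,255),-1)
cv2.imwrite('pics/w2.png',o)
```

```text
[ 3.600e-01  3.250e-01  1.643e+00  1.000e-03  1.174e+00 -1.504e+00]
0.8 [ 0.4365  0.2488 -0.0016]
0.66 237.9723491773309 17.4172760511883 4376 [[252.81764067 180.64587752]]
0.64 252.14072960786993 173.6283645306736 7319 [[252.81764067 180.64587752]]
```

View pics/w2.png

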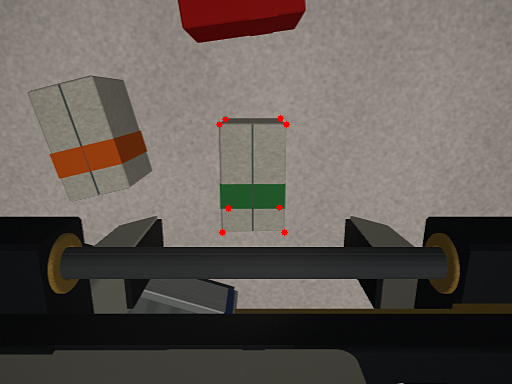

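The picture confirms the choice: the green-banded carton is at (252,175), and the model's projected corners (red dots) fit its edges to within a pixel. Now I'll descend and grip.

arm_command(series=[{"x": -1, "y": 0.5, "z": 40, "rx": 0, "ry": 0, "rz": -0.4}, {"x": -1, "y": 0.5, "z": 80, "rx": 0, "ry": 0, "rz": -0.4}, {"x": -1, "y": 0.5, "z": 115, "rx": 0, "ry": 0, "rz": -0.4}, {"x": -1, "y": 0.5, "z": 140, "rx": 0, "ry": 0, "rz": -0.4}, {"x": -1, "y": 0.5, "z": 155, "rx": 0, "ry": 0, "rz": -0.4}, {"x": -1, "y": 0.5, "z": 165, "rx": 0, "ry": 0, "rz": -0.4}, {"x": -1, "y": 0.5, "z": 165, "rx": 0, "ry": 0, "rz": -0.4}], hand=91)

```text
time: 4.85
tool_pos: [0.4356, 0.2465, 0.0945]
tool_rot: [3.142, -0.002, -2.84]
contact_force: [0.1, -0.2, -0.1]
opening: 0.0914
grip_force: 0.0
```

arm_command(series=[{"x": 0, "y": 0, "z": 0, "rx": 0, "ry": 0, "rz": 0}, {"x": 0, "y": 0, "z": 0, "rx": 0, "ry": 0, "rz": 0}, {"x": 0, "y": 0, "z": 0, "rx": 0, "ry": 0, "rz": 0}, {"x": 0, "y": 0, "z": 0, "rx": 0, "ry": 0, "rz": 0}, {"x": 0, "y": 0, "z": 0, "rx": 0, "ry": 0, "rz": 0}, {"x": 0, "y": 0, "z": 0, "rx": 0, "ry": 0, "rz": 0}], hand=45, squeeze=20)

```text
time: 5.45
tool_pos: [0.4367, 0.2459, 0.0956]
tool_rot: [-3.142, 0.001, -2.841]
contact_force: [-0.6, -0.0, 4.0]
opening: 0.0563
grip_force: 20.0
```

arm_command(series=[{"x": 0, "y": 0, "z": -40, "rx": 0, "ry": 0, "rz": 0}, {"x": 0, "y": 0, "z": -85, "rx": 0, "ry": 0, "rz": 0}, {"x": 0, "y": 0, "z": -130, "rx": 0, "ry": 0, "rz": 0}, {"x": 10, "y": -30, "z": -150, "rx": 0, "ry": 0, "rz": 8}, {"x": 22, "y": -66, "z": -150, "rx": 0, "ry": 0, "rz": 16}, {"x": 35, "y": -106, "z": -150, "rx": 0, "ry": 0, "rz": 24}, {"x": 48, "y": -146, "z": -150, "rx": 0, "ry": 0, "rz": 32}, {"x": 60, "y": -182, "z": -150, "rx": 0, "ry": 0, "rz": 40}, {"x": 72, "y": -218, "z": -150, "rx": 0, "ry": 0, "rz": 48}, {"x": 84, "y": -254, "z": -150, "rx": 0, "ry": 0, "rz": 56}, {"x": 95, "y": -290, "z": -150, "rx": 0, "ry": 0, "rz": 64}, {"x": 105, "y": -320, "z": -150, "rx": 0, "ry": 0, "rz": 72}, {"x": 113, "y": -345, "z": -150, "rx": 0, "ry": 0, "rz": 80}, {"x": 100, "y": -365, "z": -150, "rx": 0, "ry": 0, "rz": 88}, {"x": 65, "y": -378, "z": -150, "rx": 0, "ry": 0, "rz": 96}, {"x": 20, "y": -392, "z": -150, "rx": 0, "ry": 0, "rz": 103}, {"x": -25, "y": -406, "z": -150, "rx": 0, "ry": 0, "rz": 108.6}, {"x": -50, "y": -415, "z": -150, "rx": 0, "ry": 0, "rz": 108.6}, {"x": -56, "y": -416, "z": -150, "rx": 0, "ry": 0, "rz": 108.6}, {"x": -56, "y": -416, "z": -150, "rx": 0, "ry": 0, "rz": 108.6}])

```text
time: 7.45
tool_pos: [0.6129, -0.1345, 0.2435]
tool_rot: [-3.139, -0.001, 1.547]
contact_force: [-1.1, 0.8, -4.6]
opening: 0.0556
grip_force: 20.0
```

Run:
```python
from h import *
s=observe(); print(s['time'],s['tool_pos'],s['tool_rot'],s['opening'],np.round(s['qpos'],3))
p=shot('wrist','w3.png')
```

```text
7.45 [ 0.61285177 -0.13450578  0.24348457] [-3.13864149e+00 -1.10851701e-03  1.54703217e+00] 0.05561730060074165 [-0.338  0.57   1.291  0.     1.284 -0.314]
```

View pics/w3.png

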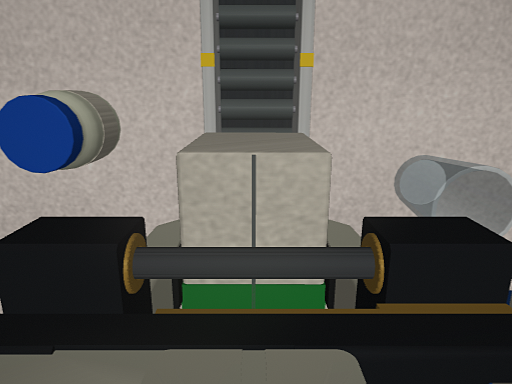

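The wrist picture shows the carton held square. Ahead of it are the lane's rails at columns ~203–217 and ~297–313, with the yellow marks at (208,60) and (306,60). I'll measure the rails.

Run:
```python
from h import *
p=shot('wrist'); im=p['pixels'].astype(int); h=cv2.cvtColor(p['pixels'],cv2.COLOR_BGR2HSV)
m=(h[...,1]>150)&(h[...,0]>18)&(h[...,0]<32)&(np.arange(384)[:,None]<110)
n,_,st,c=cv2.connectedComponentsWithStats(m.astype(np.uint8)); 
for i in range(1,n):
    if st[i,4]>30: print('yellow',st[i],c[i].round(1),onplane(p,c[i],.052).round(4))
g=cv2.GaussianBlur(p['pixels'],(1,15),0).astype(float).mean(2)
for r in (10,35,90,118):
    L=g[r]; d=np.gradient(cv2.GaussianBlur(L[None],(5,1),0)[0])
    ix=[i for i in range(185,330) if abs(d[i])>4 and abs(d[i])==abs(d[i-3:i+4]).max()]
    print(r,[(i,round(d[i]),*onplane(p,(i,r),.052)[:2].round(4)) for i in ix])
for q in('lane','bay_mouth','stop_face'):
    print(q,[np.round(d['point'],4) for d in mark_of(p,q)[:1]])
```

```text
yellow [202  53  14  14 184] [208.4  59.1] [ 0.5776 -0.0368  0.052 ]
yellow [301  53  14  14 177] [307.3  58.9] [ 0.6559 -0.0385  0.052 ]
10 [(200, -9, np.float64(0.5731), np.float64(-0.0013)), (213, -19, np.float64(0.5831), np.float64(-0.0015)), (219, -4, np.float64(0.5877), np.float64(-0.0016)), (303, 23, np.float64(0.652), np.float64(-0.0031)), (317, 7, np.float64(0.6627), np.float64(-0.0034))]
35 [(201, -9, np.float64(0.5728), np.float64(-0.019)), (214, -22, np.float64(0.5829), np.float64(-0.0192)), (220, -11, np.float64(0.5876), np.float64(-0.0194)), (295, 8, np.float64(0.646), np.float64(-0.0207)), (302, 24, np.float64(0.6514), np.float64(-0.0209)), (315, 5, np.float64(0.6616), np.float64(-0.0211))]
90 [(203, -7, np.float64(0.5719), np.float64(-0.0602)), (215, -19, np.float64(0.5816), np.float64(-0.0605)), (221, -14, np.float64(0.5864), np.float64(-0.0606)), (294, 10, np.float64(0.6455), np.float64(-0.0619)), (300, 24, np.float64(0.6504), np.float64(-0.0621)), (312, 5, np.float64(0.6601), np.float64(-0.0623))]
118 [(204, -5, np.float64(0.5713), np.float64(-0.0825)), (216, -21, np.float64(0.5813), np.float64(-0.0827)), (222, -12, np.float64(0.5862), np.float64(-0.0829)), (293, 9, np.float64(0.6449), np.float64(-0.0842)), (299, 25, np.float64(0.6498), np.float64(-0.0843)), (311, 7, np.float64(0.6597), np.float64(-0.0845))]
lane [array([0.6157, 0.008 , 0.0009])]
bay_mouth []
stop_face []
```

arm_command(series=[{"x": -5.5, "y": 1.4, "z": 30, "rx": 0, "ry": 0, "rz": 0}, {"x": -5.5, "y": 1.4, "z": 60, "rx": 0, "ry": 0, "rz": 0}, {"x": -5.5, "y": 1.4, "z": 82, "rx": 0, "ry": 0, "rz": 0}, {"x": -5.5, "y": 1.4, "z": 95, "rx": 0, "ry": 0, "rz": 0}, {"x": -5.5, "y": 1.4, "z": 101, "rx": 0, "ry": 0, "rz": 0}, {"x": -5.5, "y": 1.4, "z": 104, "rx": 0, "ry": 0, "rz": 0}, {"x": -5.5, "y": 1.4, "z": 106, "rx": 0, "ry": 0, "rz": 0}, {"x": -5.5, "y": 1.4, "z": 106, "rx": 0, "ry": 0, "rz": 0}])

```text
time: 8.5
tool_pos: [0.6146, -0.1405, 0.14]
tool_rot: [3.14, 0.0, 1.546]
contact_force: [0.5, -0.7, -3.5]
opening: 0.0558
grip_force: 20.0
```

arm_command(series=[{"x": 0, "y": 0, "z": 1, "rx": 0, "ry": 0, "rz": 0}, {"x": 0, "y": 0, "z": 1.5, "rx": 0, "ry": 0, "rz": 0}, {"x": 0, "y": 0, "z": 1.5, "rx": 0, "ry": 0, "rz": 0}])

```text
time: 8.8
tool_pos: [0.6143, -0.1404, 0.1379]
tool_rot: [3.141, 0.0, 1.546]
contact_force: [0.6, 0.6, -5.1]
opening: 0.056
grip_force: 20.0
```

arm_command(series=[{"x": 0, "y": 0, "z": 1, "rx": 0, "ry": 0, "rz": 0}, {"x": 0, "y": 0, "z": 2, "rx": 0, "ry": 0, "rz": 0}, {"x": 0, "y": 0, "z": 2.5, "rx": 0, "ry": 0, "rz": 0}, {"x": 0, "y": 0, "z": 2.5, "rx": 0, "ry": 0, "rz": 0}])

```text
time: 9.2
tool_pos: [0.6143, -0.1404, 0.1356]
tool_rot: [3.141, 0.0, 1.546]
contact_force: [-1.6, 0.1, 0.6]
opening: 0.056
grip_force: 20.0
```

arm_command(series=[{"x": 0, "y": 0, "z": 0, "rx": 0, "ry": 0, "rz": 0}, {"x": 0, "y": 0, "z": 0, "rx": 0, "ry": 0, "rz": 0}, {"x": 0, "y": 0, "z": 0, "rx": 0, "ry": 0, "rz": 0}, {"x": 0, "y": 0, "z": 0, "rx": 0, "ry": 0, "rz": 0}, {"x": 0, "y": 0, "z": -10, "rx": 0, "ry": 0, "rz": 0}, {"x": 0, "y": 0, "z": -40, "rx": 0, "ry": 0, "rz": 0}, {"x": 0, "y": 0, "z": -85, "rx": 0, "ry": 0, "rz": 0}, {"x": 0, "y": 0, "z": -120, "rx": 0, "ry": 0, "rz": 0}, {"x": 0, "y": 0, "z": -120, "rx": 0, "ry": 0, "rz": 0}], hand=91)

```text
time: 10.1
tool_pos: [0.6163, -0.1411, 0.2623]
tool_rot: [3.13, 0.004, 1.546]
contact_force: [1.0, -0.1, 1.3]
opening: 0.0915
grip_force: 0.0
```

Run:
```python
from h import *
s=observe(); print(s['time'],s['tool_pos'],np.round(s['qpos'],3))
p=shot('wrist')
print([np.round(d['point'],4) for d in mark_of(p,'carton')[:2]])
o=p['pixels'].copy()
for c in proj(p,boxpts(.6145,-.1405,1.546,.04)): cv2.circle(o,tuple(int(i) for i in c),3,(0,0,255),-1)
t=shot('top')['pixels']
cv2.imwrite('pics/w4.png',np.hstack([cv2.resize(o,(400,300)),cv2.resize(t[110:260,120:320],(400,300))]))
```

```text
10.1 [ 0.61628218 -0.14108317  0.26227427] [-0.346  0.557  1.26   0.     1.313 -0.322]
[array([ 0.615 , -0.1325,  0.0387])]
```

View pics/w4.png

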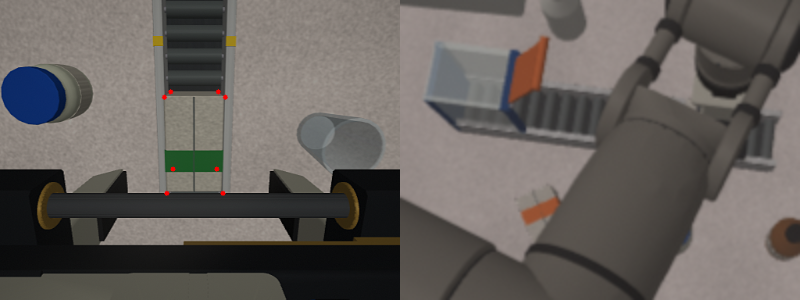

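The carton sits between the rails, at (195,145) in the left half of the picture, short of the yellow marks at (158,41) and (231,41). Next I'll close the fingers, go behind the trailing face and push.

arm_command(series=[{"x": -40, "y": -1, "z": 0, "rx": 0, "ry": 0, "rz": 0}, {"x": -80, "y": -2, "z": 0, "rx": 0, "ry": 0, "rz": 0}, {"x": -80, "y": -2, "z": 10, "rx": 0, "ry": 0, "rz": 0}, {"x": -80, "y": -2, "z": 50, "rx": 0, "ry": 0, "rz": 0}, {"x": -80, "y": -2, "z": 90, "rx": 0, "ry": 0, "rz": 0}, {"x": -80, "y": -2, "z": 118, "rx": 0, "ry": 0, "rz": 0}, {"x": -80, "y": -2, "z": 132, "rx": 0, "ry": 0, "rz": 0}, {"x": -80, "y": -2, "z": 135, "rx": 0, "ry": 0, "rz": 0}, {"x": -80, "y": -2, "z": 135, "rx": 0, "ry": 0, "rz": 0}], hand=0, squeeze=30)

```text
time: 11.15
tool_pos: [0.6105, -0.2202, 0.1203]
tool_rot: [-3.142, -0.0, 1.547]
contact_force: [0.7, -0.6, 0.4]
opening: 0.0237
grip_force: 0.0
```

arm_command(series=[{"x": 3, "y": 0, "z": -5, "rx": 0, "ry": 0, "rz": 0}, {"x": 6, "y": 0, "z": -6, "rx": 0, "ry": 0, "rz": 0}, {"x": 12, "y": 0, "z": -6, "rx": 0, "ry": 0, "rz": 0}, {"x": 19, "y": 0, "z": -6, "rx": 0, "ry": 0, "rz": 0}, {"x": 27, "y": 0, "z": -6, "rx": 0, "ry": 0, "rz": 0}, {"x": 36, "y": 0, "z": -6, "rx": 0, "ry": 0, "rz": 0}, {"x": 46, "y": 0, "z": -6, "rx": 0, "ry": 0, "rz": 0}, {"x": 56, "y": 0, "z": -6, "rx": 0, "ry": 0, "rz": 0}, {"x": 66, "y": 0, "z": -6, "rx": 0, "ry": 0, "rz": 0}, {"x": 76, "y": 0, "z": -6, "rx": 0, "ry": 0, "rz": 0}, {"x": 86, "y": 0, "z": -6, "rx": 0, "ry": 0, "rz": 0}, {"x": 96, "y": 0, "z": -6, "rx": 0, "ry": 0, "rz": 0}, {"x": 106, "y": 0, "z": -6, "rx": 0, "ry": 0, "rz": 0}, {"x": 116, "y": 0, "z": -6, "rx": 0, "ry": 0, "rz": 0}, {"x": 126, "y": 0, "z": -6, "rx": 0, "ry": 0, "rz": 0}, {"x": 136, "y": 0, "z": -6, "rx": 0, "ry": 0, "rz": 0}, {"x": 145, "y": 0, "z": -6, "rx": 0, "ry": 0, "rz": 0}, {"x": 153, "y": 0, "z": -6, "rx": 0, "ry": 0, "rz": 0}, {"x": 159, "y": 0, "z": -6, "rx": 0, "ry": 0, "rz": 0}, {"x": 162, "y": 0, "z": -6, "rx": 0, "ry": 0, "rz": 0}])

```text
time: 13.15
tool_pos: [0.6142, -0.0577, 0.1262]
tool_rot: [-3.141, -0.0, 1.547]
contact_force: [-1.5, -0.7, -0.3]
opening: 0.0004
grip_force: 0.4
```

Run:
```python
from h import *
s=observe(); print(s['time'],s['tool_pos'],s['contact_force'],s['opening'],np.round(s['qpos'],3))
for n in('wrist','scene','top'):
  p=shot(n); print(n,[(round(d['confidence'],2),np.round(d['point'],3)) for d in mark_of(p,'carton')[:3]])
```

```text
13.15 [ 0.61417268 -0.05767219  0.12615256] [-1.48475994 -0.71728961 -0.2590919 ] 0.00037975245805487953 [-0.218  0.671  1.458  0.     1.013 -0.194]
wrist [(0.78, array([0.619, 0.004, 0.04 ]))]
scene [(0.8, array([ 0.624, -0.001,  0.038])), (0.8, array([0.292, 0.188, 0.003])), (0.23, array([0.623, 0.095, 0.273]))]
top [(0.64, array([0.617, 0.006, 0.04 ])), (0.25, array([0.627, 0.259, 0.04 ]))]
```

arm_command(series=[{"x": -15, "y": 0, "z": -5, "rx": 0, "ry": 0, "rz": 0}, {"x": -40, "y": 0, "z": -30, "rx": 0, "ry": 0, "rz": 0}, {"x": -70, "y": 0, "z": -60, "rx": 0, "ry": 5, "rz": 0}, {"x": -72, "y": 0, "z": -60, "rx": 0, "ry": 12, "rz": 0}, {"x": -72, "y": 0, "z": -60, "rx": 0, "ry": 19, "rz": 0}, {"x": -72, "y": 0, "z": -60, "rx": 0, "ry": 25, "rz": 0}, {"x": -72, "y": 0, "z": -60, "rx": 0, "ry": 30, "rz": 0}, {"x": -72, "y": 0, "z": -60, "rx": 0, "ry": 30, "rz": 0}])

```text
time: 14.25
tool_pos: [0.6119, -0.1334, 0.1853]
tool_rot: [-3.14, -0.525, 1.542]
contact_force: [0.3, 0.2, -0.2]
opening: 0.0004
grip_force: 0.0
```

Run:
```python
from h import *
from scipy.optimize import least_squares
s=observe(); print(s['time'],s['tool_pos'],s['tool_rot'],np.round(s['qpos'],3))
def fk(q,v):
    h,L2,L3,a,off,d6=v
    A=q[1]+q[2]
    RT=R.from_euler('z',q[0])*R.from_euler('y',A)*R.from_euler('z',q[3])*R.from_euler('y',q[4])*R.from_euler('z',q[5]+np.pi/2)
    w=np.array([L2*np.sin(q[1])+L3*np.sin(A)+a*np.cos(A),off,h+L2*np.cos(q[1])+L3*np.cos(A)-a*np.sin(A)])
    return R.from_euler('z',q[0]).apply(w)+RT.apply([0,0,d6]),w,RT
D=[([1.142,.342,1.524,0,1.275,-.146],[.1463,.5039,.2920]),([.36,.325,1.643,.001,1.174,-1.504],[.4351,.2456,.2602]),([-.338,.57,1.291,0,1.284,-.314],[.61285,-.1345,.2435]),([-.346,.557,1.26,0,1.313,-.322],[.6155,-.1409,.2623]),([-.218,.671,1.458,0,1.013,-.194],[.6142,-.0577,.1262]),(list(s['qpos']),s['tool_pos'])]
r=least_squares(lambda v:np.concatenate([fk(q,v)[0]-p for q,p in D]),[.3,.4,.4,0,.08,.2])
print(r.x.round(3),np.abs(r.fun).max()); print(fk(s['qpos'],r.x)[2].as_euler('xyz'))
# predict IK for tilted poses
yw=1.546
for t in (45,60):
  for y in (-.13,-.05,.1):
    T=down(yw)*R.from_euler('y',t,degrees=True); P=np.array([.6167+.0246*(y+.0377),y,.11])
    f=lambda q:np.concatenate([fk(q,r.x)[0]-P,(fk(q,r.x)[2].inv()*T).as_rotvec()])
    q=least_squares(f,s['qpos']); w=fk(q.x,r.x)[1]
    print(t,y,np.abs(q.fun).max().round(4),q.x.round(2),'wrist',R.from_euler('z',q.x[0]).apply(w).round(3))
```

```text
14.25 [ 0.61190315 -0.13340301  0.18525811] [-3.14040407 -0.52481654  1.54209452] [-0.519  0.715  1.287  0.463  1.423 -0.627]
[0.221 0.506 0.379 0.045 0.076 0.253] 0.000310097736197279
[-3.14040407 -0.52481654  1.54209452]
45 -0.13 0.0 [-0.58  0.89  1.29  0.65  1.48 -0.79] wrist [ 0.61  -0.309  0.289]
45 -0.05 0.0 [-0.47  0.84  1.39  0.71  1.38 -0.76] wrist [ 0.612 -0.229  0.289]
45 0.1 0.0 [-0.25  0.8   1.5   0.83  1.21 -0.68] wrist [ 0.616 -0.079  0.289]
60 -0.13 0.0 [-0.63  0.99  1.23  0.8   1.66 -0.85] wrist [ 0.609 -0.349  0.236]
60 -0.05 0.0 [-0.53  0.94  1.35  0.86  1.55 -0.85] wrist [ 0.611 -0.269  0.236]
60 0.1 0.0 [-0.31  0.89  1.49  1.01  1.38 -0.83] wrist [ 0.615 -0.119  0.236]
```

arm_command(series=[{"x": 0, "y": 1, "z": 0, "rx": 0, "ry": 6, "rz": 0}, {"x": 0, "y": 2, "z": 0, "rx": 0, "ry": 13, "rz": 0}, {"x": -3, "y": 2.5, "z": 10, "rx": 0, "ry": 20, "rz": 0}, {"x": -12, "y": 2.5, "z": 25, "rx": 0, "ry": 26, "rz": 0}, {"x": -25, "y": 2.5, "z": 45, "rx": 0, "ry": 30, "rz": 0}, {"x": -34, "y": 2.5, "z": 63, "rx": 0, "ry": 30, "rz": 0}, {"x": -38, "y": 2.5, "z": 71, "rx": 0, "ry": 30, "rz": 0}, {"x": -38.4, "y": 2.5, "z": 72.5, "rx": 0, "ry": 30, "rz": 0}, {"x": -38.4, "y": 2.5, "z": 72.5, "rx": 0, "ry": 30, "rz": 0}])

```text
time: 15.15
tool_pos: [0.6156, -0.127, 0.1054]
tool_rot: [3.138, -1.045, 1.55]
contact_force: [0.0, 0.5, -0.6]
opening: 0.0007
grip_force: 0.0
```

arm_command(series=[{"x": 2.5, "y": 0, "z": 4.3, "rx": 0, "ry": 0, "rz": 0}, {"x": 6, "y": 0, "z": 10.4, "rx": 0, "ry": 0, "rz": 0}, {"x": 10, "y": 0, "z": 17.3, "rx": 0, "ry": 0, "rz": 0}, {"x": 15, "y": 0, "z": 26, "rx": 0, "ry": 0, "rz": 0}, {"x": 20, "y": 0, "z": 34.6, "rx": 0, "ry": 0, "rz": 0}, {"x": 25, "y": 0, "z": 43.3, "rx": 0, "ry": 0, "rz": 0}, {"x": 30, "y": 0, "z": 52, "rx": 0, "ry": 0, "rz": 0}, {"x": 35, "y": 0, "z": 60.6, "rx": 0, "ry": 0, "rz": 0}, {"x": 40, "y": 0, "z": 69.3, "rx": 0, "ry": 0, "rz": 0}, {"x": 45, "y": 0, "z": 78, "rx": 0, "ry": 0, "rz": 0}, {"x": 50, "y": 0, "z": 86.6, "rx": 0, "ry": 0, "rz": 0}, {"x": 55, "y": 0, "z": 95.3, "rx": 0, "ry": 0, "rz": 0}, {"x": 60, "y": 0, "z": 104, "rx": 0, "ry": 0, "rz": 0}, {"x": 65, "y": 0, "z": 112.6, "rx": 0, "ry": 0, "rz": 0}, {"x": 70, "y": 0, "z": 121.2, "rx": 0, "ry": 0, "rz": 0}, {"x": 75, "y": 0, "z": 130, "rx": 0, "ry": 0, "rz": 0}, {"x": 80, "y": 0, "z": 138.6, "rx": 0, "ry": 0, "rz": 0}, {"x": 85, "y": 0, "z": 147.2, "rx": 0, "ry": 0, "rz": 0}, {"x": 88.5, "y": 0, "z": 153.3, "rx": 0, "ry": 0, "rz": 0}, {"x": 91, "y": 0, "z": 157.6, "rx": 0, "ry": 0, "rz": 0}])

```text
time: 17.15
tool_pos: [0.6195, 0.0553, 0.1042]
tool_rot: [-3.141, -1.047, 1.547]
contact_force: [-0.6, -0.9, -0.4]
opening: 0.0003
grip_force: 0.4
```

Run:
```python
from h import *
s=observe(); print(s['time'],s['tool_pos'],s['contact_force'],np.round(s['qpos'],2))
a=shot('scene');b=shot('wrist')
for p in(a,b): print([(round(d['confidence'],2),np.round(d['point'],3)) for d in mark_of(p,'carton')[:3]],[(round(d['confidence'],2),np.round(d['point'],3)) for d in mark_of(p,'flap_edge')[:2]])
cv2.imwrite('pics/w5.png',np.hstack([cv2.resize(a['pixels'][170:320,250:450],(400,300)),cv2.resize(b['pixels'],(400,300))]))
```

```text
17.15 [0.61946936 0.05532096 0.10422837] [-0.56425995 -0.94480208 -0.36547042] [-0.38  0.91  1.46  0.96  1.42 -0.85]
[(0.93, array([0.294, 0.189, 0.003])), (0.87, array([0.627, 0.161, 0.038])), (0.55, array([ 0.786, -0.152, -0.003]))] [(0.83, array([0.62 , 0.098, 0.274])), (0.53, array([ 0.5  , -0.461, -0.002]))]
[(0.58, array([0.621, 0.166, 0.039]))] []
```

View pics/w5.png

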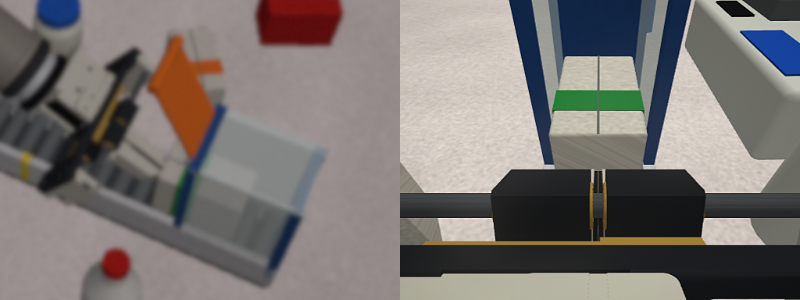

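The pictures show the carton half inside the bay and straight: left half (195,175), wrist view (598,110). The gripper is clear of the raised flap. I'll push on to the stop.

arm_command(series=[{"x": 4, "y": 0, "z": 6.9, "rx": 0, "ry": 0, "rz": 0}, {"x": 8, "y": 0, "z": 13.9, "rx": 0, "ry": 0, "rz": 0}, {"x": 12, "y": 0, "z": 20.8, "rx": 0, "ry": 0, "rz": 0}, {"x": 16, "y": 0, "z": 27.7, "rx": 0, "ry": 0, "rz": 0}, {"x": 18.5, "y": 0, "z": 32, "rx": 0, "ry": 0, "rz": 0}, {"x": 20, "y": 0, "z": 34.6, "rx": 0, "ry": 0, "rz": 0}, {"x": 20, "y": 0, "z": 34.6, "rx": 0, "ry": 0, "rz": 0}])

```text
time: 18.15
tool_pos: [0.6203, 0.0951, 0.1043]
tool_rot: [-3.141, -1.048, 1.547]
contact_force: [0.2, 0.4, -0.1]
opening: 0.0007
grip_force: 0.0
```

arm_command(series=[{"x": 1, "y": 0, "z": 1.7, "rx": 0, "ry": 0, "rz": 0}, {"x": 1.5, "y": 0, "z": 2.6, "rx": 0, "ry": 0, "rz": 0}, {"x": 2, "y": 0, "z": 3.5, "rx": 0, "ry": 0, "rz": 0}, {"x": 2, "y": 0, "z": 3.5, "rx": 0, "ry": 0, "rz": 0}])

```text
time: 18.55
tool_pos: [0.6206, 0.0985, 0.1042]
tool_rot: [-3.142, -1.047, 1.546]
contact_force: [-1.0, -0.3, -0.3]
opening: 0.0003
grip_force: 0.2
```

arm_command(series=[{"x": 0.5, "y": 0, "z": 0.9, "rx": 0, "ry": 0, "rz": 0}, {"x": 1, "y": 0, "z": 1.7, "rx": 0, "ry": 0, "rz": 0}, {"x": 1.5, "y": 0, "z": 2.6, "rx": 0, "ry": 0, "rz": 0}, {"x": 1.5, "y": 0, "z": 2.6, "rx": 0, "ry": 0, "rz": 0}])

```text
time: 18.95
tool_pos: [0.6211, 0.1001, 0.1043]
tool_rot: [3.139, -1.046, 1.547]
contact_force: [-1.7, -8.4, 0.7]
opening: 0.0003
grip_force: 4.4
```

A force of 8.4 N at the expected position means the carton is home against the stop. Next I'll back out, rise, and bring the fingers over the raised flap.

arm_command(series=[{"x": -8.3, "y": 0, "z": -14.3, "rx": 0, "ry": 0, "rz": 0}, {"x": -25.8, "y": 0, "z": -44.6, "rx": 0, "ry": 0, "rz": 0}, {"x": -48.3, "y": 0, "z": -83.6, "rx": 0, "ry": 0, "rz": 0}, {"x": -68.3, "y": 0, "z": -118.2, "rx": 0, "ry": 0, "rz": 0}, {"x": -61.9, "y": 0, "z": -139.2, "rx": 0, "ry": 0, "rz": 0}, {"x": -29.8, "y": 0, "z": -163.5, "rx": 0, "ry": 0, "rz": 0}, {"x": 9.2, "y": 0, "z": -186, "rx": 0, "ry": 0, "rz": 0}, {"x": 48.2, "y": 0, "z": -208.5, "rx": 0, "ry": 0, "rz": 0}, {"x": 87.2, "y": 0, "z": -231, "rx": 0, "ry": 0, "rz": 0}, {"x": 121.8, "y": 0, "z": -251, "rx": 0, "ry": 0, "rz": 0}, {"x": 148.4, "y": 0, "z": -254.9, "rx": 0, "ry": 0, "rz": 0}, {"x": 148.4, "y": 0, "z": -254.9, "rx": 0, "ry": 0, "rz": 0}])

```text
time: 20.15
tool_pos: [0.6172, -0.0449, 0.3645]
tool_rot: [3.127, -1.045, 1.56]
contact_force: [0.3, -0.0, 0.5]
opening: 0.0005
grip_force: 0.0
```

Run:
```python
from h import *
s=observe(); print(s['time'],s['tool_pos'],s['tool_rot'],np.round(s['qpos'],2))
for n in('scene','top'):
  p=shot(n)
  for q in('carton','flap_edge','flap_hinge'): print(n,q,[(round(d['confidence'],2),np.round(d['point'],3)) for d in mark_of(p,q)[:2]])
# plan: world targets -> tool rows, fixed tilt
y0,z0=s['tool_pos'][1:]
def row(y,z): dy,dz=(y-y0)*1e3,(z-z0)*1e3; return [round(float(v),1) for v in(.5*dy+.866*dz,.866*dy-.5*dz)]
print('appr',[row(*a) for a in[(-.01,.36),(.03,.36),(.07,.36),(.0996,.36),(.0996,.34),(.0996,.32)]])
C=lambda t:(.1463-.11*np.sin(t),.175-.11*np.cos(t))
for t in np.arange(2.9,.95,-.1): print(round(t,2),row(C(t)[0]-.0312,C(t)[1]+.0359))
```

```text
20.15 [ 0.61715973 -0.04494244  0.36451649] [ 3.12729623 -1.04458916  1.55952269] [-0.52  0.64  1.17  0.91  1.85 -0.48]
scene carton [(0.56, array([0.29 , 0.186, 0.003]))]
scene flap_edge [(0.95, array([0.623, 0.099, 0.271]))]
scene flap_hinge [(0.58, array([0.619, 0.148, 0.174]))]
top carton [(0.39, array([0.625, 0.21 , 0.041]))]
top flap_edge [(0.78, array([0.617, 0.096, 0.276]))]
top flap_hinge [(0.81, array([0.624, 0.15 , 0.17 ]))]
appr [[13.6, 32.5], [33.6, 67.2], [53.6, 101.8], [68.4, 127.4], [51.0, 137.4], [33.7, 147.4]]
2.9 [26.3, 139.2]
2.8 [18.3, 131.7]
2.7 [9.6, 125.0]
2.6 [0.3, 119.2]
2.5 [-9.6, 114.3]
2.4 [-19.9, 110.5]
2.3 [-30.6, 107.7]
2.2 [-41.4, 106.0]
2.1 [-52.4, 105.4]
2.0 [-63.4, 105.9]
1.9 [-74.3, 107.5]
1.8 [-84.9, 110.1]
1.7 [-95.3, 113.9]
1.6 [-105.2, 118.6]
1.5 [-114.6, 124.3]
1.4 [-123.4, 130.9]
1.3 [-131.5, 138.3]
1.2 [-138.8, 146.5]
1.1 [-145.2, 155.5]
1.0 [-150.8, 165.0]
```

arm_command(series=[{"x": 13.6, "y": 0, "z": 32.5, "rx": 0, "ry": 0, "rz": 0}, {"x": 33.6, "y": 0, "z": 67.2, "rx": 0, "ry": 0, "rz": 0}, {"x": 53.6, "y": 0, "z": 101.8, "rx": 0, "ry": 0, "rz": 0}, {"x": 68.4, "y": 0, "z": 127.4, "rx": 0, "ry": 0, "rz": 0}, {"x": 51, "y": 0, "z": 137.4, "rx": 0, "ry": 0, "rz": 0}, {"x": 40, "y": 0, "z": 142, "rx": 0, "ry": 0, "rz": 0}, {"x": 26.3, "y": 0, "z": 139.2, "rx": 0, "ry": 0, "rz": 0}, {"x": 18.3, "y": 0, "z": 131.7, "rx": 0, "ry": 0, "rz": 0}, {"x": 9.6, "y": 0, "z": 125, "rx": 0, "ry": 0, "rz": 0}, {"x": 0.3, "y": 0, "z": 119.2, "rx": 0, "ry": 0, "rz": 0}, {"x": -9.6, "y": 0, "z": 114.3, "rx": 0, "ry": 0, "rz": 0}, {"x": -19.9, "y": 0, "z": 110.5, "rx": 0, "ry": 0, "rz": 0}, {"x": -19.9, "y": 0, "z": 110.5, "rx": 0, "ry": 0, "rz": 0}])

```text
time: 21.85
tool_pos: [0.6192, 0.0392, 0.2865]
tool_rot: [-3.138, -1.047, 1.542]
contact_force: [-0.9, 0.0, -0.6]
opening: 0.0004
grip_force: 0.0
```

Run:
```python
from h import *
s=observe(); print(s['time'],s['tool_pos'],s['tool_rot'],s['contact_force'])
for n in('scene','top'):
  p=shot(n)
  print(n,[(round(d['confidence'],2),np.round(d['point'],3)) for d in mark_of(p,'flap_edge')[:2]])
y0,z0=s['tool_pos'][1:]
def row(y,z): dy,dz=(y-y0)*1e3,(z-z0)*1e3; return [round(float(v),1) for v in(.5*dy+.866*dz,.866*dy-.5*dz)]
C=lambda t:(.1463-.11*np.sin(t),.175-.11*np.cos(t))
for t in np.arange(2.4,.95,-.1): print(round(t,2),row(C(t)[0]-.0312,C(t)[1]+.0359))
```

```text
21.85 [0.61918026 0.03922418 0.28650535] [-3.1384017  -1.04726917  1.54191076] [-0.93187017  0.04999296 -0.64576568]
scene [(0.63, array([0.622, 0.069, 0.253]))]
top [(0.67, array([0.617, 0.068, 0.254]))]
2.4 [5.6, -1.4]
2.3 [-5.1, -4.2]
2.2 [-15.9, -5.9]
2.1 [-26.9, -6.5]
2.0 [-37.9, -6.0]
1.9 [-48.8, -4.4]
1.8 [-59.5, -1.8]
1.7 [-69.8, 2.0]
1.6 [-79.7, 6.7]
1.5 [-89.1, 12.4]
1.4 [-97.9, 19.0]
1.3 [-106.0, 26.4]
1.2 [-113.3, 34.7]
1.1 [-119.8, 43.6]
1.0 [-125.3, 53.1]
```

arm_command(series=[{"x": -5.1, "y": 0, "z": -4.2, "rx": 0, "ry": 0, "rz": 0}, {"x": -15.9, "y": 0, "z": -5.9, "rx": 0, "ry": 0, "rz": 0}, {"x": -26.9, "y": 0, "z": -6.5, "rx": 0, "ry": 0, "rz": 0}, {"x": -37.9, "y": 0, "z": -6, "rx": 0, "ry": 0, "rz": 0}, {"x": -48.8, "y": 0, "z": -4.4, "rx": 0, "ry": 0, "rz": 0}, {"x": -59.5, "y": 0, "z": -1.8, "rx": 0, "ry": 0, "rz": 0}, {"x": -69.8, "y": 0, "z": 2, "rx": 0, "ry": 0, "rz": 0}, {"x": -79.7, "y": 0, "z": 6.7, "rx": 0, "ry": 0, "rz": 0}, {"x": -89.1, "y": 0, "z": 12.4, "rx": 0, "ry": 0, "rz": 0}, {"x": -97.9, "y": 0, "z": 19, "rx": 0, "ry": 0, "rz": 0}, {"x": -106, "y": 0, "z": 26.4, "rx": 0, "ry": 0, "rz": 0}, {"x": -113.3, "y": 0, "z": 34.7, "rx": 0, "ry": 0, "rz": 0}, {"x": -119.8, "y": 0, "z": 43.6, "rx": 0, "ry": 0, "rz": 0}, {"x": -119.8, "y": 0, "z": 43.6, "rx": 0, "ry": 0, "rz": 0}])

```text
time: 23.45
tool_pos: [0.6181, 0.0194, 0.1605]
tool_rot: [-3.136, -1.048, 1.543]
contact_force: [-0.9, 0.5, 0.2]
opening: 0.0004
grip_force: 0.0
```

Run:
```python
from h import *
s=observe(); print(s['time'],s['tool_pos'],s['tool_rot'],s['contact_force'])
for n in('scene','top'):
  p=shot(n)
  print(n,[(round(d['confidence'],2),np.round(d['point'],3)) for d in mark_of(p,'flap_edge')[:2]])
y0,z0=s['tool_pos'][1:]
def row(y,z): dy,dz=(y-y0)*1e3,(z-z0)*1e3; return [round(float(v),1) for v in(.5*dy+.866*dz,.866*dy-.5*dz)]
C=lambda t:(.1463-.11*np.sin(t),.175-.11*np.cos(t))
B=lambda t:(C(t)[0]-.0619,C(t)[1]+.0358)
b=B(1.1); print('B1.1',b,row(*b),'behind30',row(b[0]-.026,b[1]+.015))
for t in np.arange(1.1,-.15,-.1): print(round(t,2),row(*B(t)))
```

```text
23.45 [0.6181062  0.01944197 0.16054511] [-3.13649593 -1.0478811   1.54271931] [-0.88872262  0.4701782   0.2092642 ]
scene [(0.96, array([0.62 , 0.064, 0.107]))]
top [(0.8, array([0.618, 0.064, 0.105]))]
B1.1 (np.float64(-0.013632809606757876), np.float64(0.1609044266431865)) [-16.2, -28.8] behind30 [-16.2, -58.8]
1.1 [-16.2, -28.8]
1.0 [-21.8, -19.3]
0.9 [-26.3, -9.3]
0.8 [-29.8, 1.1]
0.7 [-32.3, 11.8]
0.6 [-33.7, 22.7]
0.5 [-34.0, 33.7]
0.4 [-33.2, 44.7]
0.3 [-31.3, 55.5]
0.2 [-28.3, 66.1]
0.1 [-24.3, 76.3]
-0.0 [-19.3, 86.1]
-0.1 [-13.3, 95.4]
```

arm_command(series=[{"x": 4, "y": 0, "z": 0, "rx": 0, "ry": 0, "rz": 0}, {"x": 4, "y": 0, "z": -20, "rx": 0, "ry": 0, "rz": 0}, {"x": 4, "y": 0, "z": -42, "rx": 0, "ry": 0, "rz": 0}, {"x": -5, "y": 0, "z": -45, "rx": 0, "ry": 0, "rz": 0}, {"x": -20, "y": 0, "z": -42, "rx": 0, "ry": 0, "rz": 0}, {"x": -27, "y": 0, "z": -30, "rx": 0, "ry": 0, "rz": 0}, {"x": -28, "y": 0, "z": -18, "rx": 0, "ry": 0, "rz": 0}, {"x": -28, "y": 0, "z": -9, "rx": 0, "ry": 0, "rz": 0}, {"x": -29.8, "y": 0, "z": 1, "rx": 0, "ry": 0, "rz": 0}, {"x": -32.3, "y": 0, "z": 11.8, "rx": 0, "ry": 0, "rz": 0}, {"x": -33.7, "y": 0, "z": 22.7, "rx": 0, "ry": 0, "rz": 0}, {"x": -34, "y": 0, "z": 33.7, "rx": 0, "ry": 0, "rz": 0}, {"x": -33.2, "y": 0, "z": 44.7, "rx": 0, "ry": 0, "rz": 0}, {"x": -31.3, "y": 0, "z": 55.5, "rx": 0, "ry": 0, "rz": 0}, {"x": -28.3, "y": 0, "z": 66.1, "rx": 0, "ry": 0, "rz": 0}, {"x": -24.3, "y": 0, "z": 76.3, "rx": 0, "ry": 0, "rz": 0}, {"x": -21.5, "y": 0, "z": 82, "rx": 0, "ry": 0, "rz": 0}, {"x": -21.5, "y": 0, "z": 82, "rx": 0, "ry": 0, "rz": 0}])

```text
time: 25.45
tool_pos: [0.6202, 0.0785, 0.1025]
tool_rot: [3.14, -1.045, 1.548]
contact_force: [-2.2, -6.1, -1.2]
opening: 0.0004
grip_force: 2.8
```

arm_command(series=[{"x": 0.5, "y": 0, "z": 1, "rx": 0, "ry": 0, "rz": 0}, {"x": 1, "y": 0, "z": 2, "rx": 0, "ry": 0, "rz": 0}, {"x": 1.5, "y": 0, "z": 3, "rx": 0, "ry": 0, "rz": 0}, {"x": 1.5, "y": 0, "z": 3, "rx": 0, "ry": 0, "rz": 0}])

```text
time: 25.85
tool_pos: [0.6203, 0.0794, 0.1024]
tool_rot: [3.139, -1.044, 1.547]
contact_force: [-5.4, -19.1, 1.6]
opening: 0.0002
grip_force: 9.4
```

arm_command(series=[{"x": -5, "y": 0, "z": -9, "rx": 0, "ry": 0, "rz": 0}, {"x": -25, "y": 0, "z": -43, "rx": 0, "ry": 0, "rz": 0}, {"x": -48, "y": 0, "z": -84, "rx": 0, "ry": 0, "rz": 0}, {"x": -71, "y": 0, "z": -123, "rx": 0, "ry": 0, "rz": 0}, {"x": -60, "y": 0, "z": -165, "rx": 0, "ry": 0, "rz": 0}, {"x": -20, "y": 0, "z": -190, "rx": 0, "ry": 0, "rz": 0}, {"x": 20, "y": 0, "z": -210, "rx": 0, "ry": 0, "rz": 0}, {"x": 20, "y": 0, "z": -210, "rx": 0, "ry": 0, "rz": 0}])

```text
time: 26.65
tool_pos: [0.6175, -0.0902, 0.2313]
tool_rot: [3.12, -1.044, 1.565]
contact_force: [-0.0, -0.6, -0.9]
opening: 0.0006
grip_force: 0.0
```

Run:
```python
from h import *
s=observe(); print(s['time'],s['tool_pos'],s['contact_force'])
ps=[shot(n) for n in('scene','top','wrist')]
for p in ps:
  for q in('carton','flap_edge','flap_hinge'): print(q,[(round(d['confidence'],2),np.round(d['point'],3)) for d in mark_of(p,q)[:2]])
t=[.0123+.134,.065]
cv2.imwrite('pics/w6.png',np.hstack([cv2.resize(ps[0]['pixels'][150:350,170:437],(400,300),interpolation=2),cv2.resize(ps[2]['pixels'],(400,300))]))
```

```text
26.65 [ 0.61747399 -0.09020507  0.23131572] [-0.04238193 -0.60974215 -0.88088238]
carton [(0.55, array([0.29 , 0.187, 0.003]))]
flap_edge [(0.67, array([0.624, 0.143, 0.066]))]
flap_hinge [(0.64, array([0.625, 0.149, 0.177]))]
carton [(0.85, array([ 0.294,  0.191, -0.002]))]
flap_edge [(0.64, array([0.62 , 0.145, 0.067]))]
flap_hinge [(0.83, array([0.624, 0.149, 0.174]))]
carton [(0.87, array([ 0.294,  0.195, -0.001]))]
flap_edge [(0.81, array([0.624, 0.142, 0.062]))]
flap_hinge [(0.86, array([0.623, 0.143, 0.179]))]
```

View pics/w6.png

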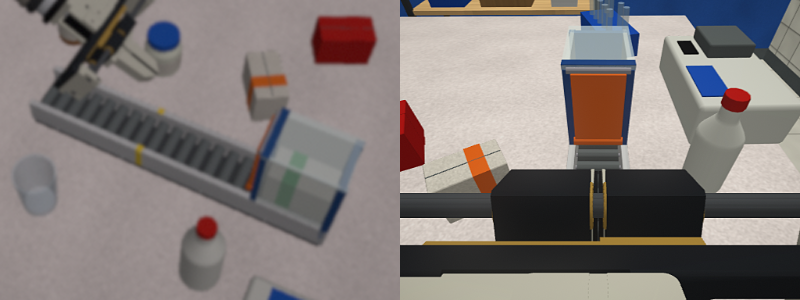

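The pictures show the flap shut across the mouth, at wrist view (600,105). The carton is seen through the bay wall at (290,170), upright and home, and the bystanders are standing where they were. Network marks put the flap edge directly below the hinge within their error, and it was pressed with 19 N against its stop.

```bash
python3 -c "
from cell import *
print(hand_in())"
```

```text
the job is handed in; nothing more can be done
None
```

The green-banded carton was placed on the rollers, pushed home against the back stop and the orange flap pressed shut; the job was handed in at about 27 s, and no verdict came back.

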